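# Lock the tool holder in its fixture: snap the catch, tighten the wing nut

## Task

Lock the milling-tool holder in its fixture: first press the sloping thumb catch, under the indicator arm, squarely in until it snaps over and stays in by itself, without forcing it, then turn the wing nut clockwise until it is tight against its stop. Take your hand away afterwards and leave the other things on the bench and the fixture where they are.

Things in the scene. Friction and masses are not known exactly. Their poses are not given: they have to be found in the camera images.
- fixture: Fixed black iron plate 200 mm (x) by 340 mm (y) by 25 mm high, origin at the centre of its underside, z up, -x side towards the robot. On it: a collar with a black tool holder and end mill (170 mm high, axis at x 50, y 5 mm), the thumb catch on its -y half, the wing nut on its +y half, and at its +x edge the post (16 mm thick) of the indicator arm.
- indicator_arm (a point): Centre of the indicator arm: a fixed level steel bar 12 mm thick, 162 mm long along the fixture's x, on a post at its +x end, a dial on its other end. It runs above the catch, 90 mm higher than catch_place and 22 mm farther to the fixture's +y, and stops a gripper that points straight down at the catch; come in tilted, square to the pad.
- catch_place (a point): Nominal centre of the catch's outer face (catch out), fixed to the plate, axes as the fixture's. The real catch sits up to 6 mm off from it along each of x, y and z (look or feel for it), never turned. Its face leans 35 degrees towards the fixture's -y: outward normal (0, -0.573, 0.820) in the fixture's axes; it is pressed straight in, along the opposite direction.
- catch (a joint): Travel of the thumb catch, a ribbed steel pad 36 mm wide (x), 28 mm along the slope, 6 mm thick, standing off a grey sloping block. In m: 0 out, 0.012 fully in. Its resistance climbs to about 13 N at 2 to 3 mm, falls to nothing at 6.5 mm, then it snaps in and stays (held with about 10 N). Let go before that, it springs back. Over 45 N is forcing it.
- wing_nut (a joint): How far the wing nut is turned clockwise seen from above, rad: starts between 0 and 0.25, tight against its stop at 1.4. Friction about 0.1 N m; it stays where it is left. At value q its wings lie along the direction at angle (0.7 - q) from the fixture's x, counter-clockwise positive.
- nut_axis (a point): On the wing nut's upright axis, half-way up the wings: one flat steel bar 56 mm long, 9 thick, 20 high, on a hub 20 mm in diameter. Below, a boss 34 mm in diameter ends 30 mm under this point, the plate is 38 mm under it. Two guard pins, 12 mm in diameter, stand 48 mm from the axis on its fixture +x and -x sides and end 15 mm above it: wide-open fingers must keep off them.
- collet_nut: Bystander: dark ring 38 mm in diameter, 20 mm high, hole 18 mm, lying loose on the fixture's plate between catch and nut; origin at the centre of its underside.
- spare_holder: Bystander: dark spare tool holder standing on its flange, 64 mm in diameter at the foot, 110 mm high; origin at the centre of its underside.
- collet_tray: Bystander: black divided open tray 100 by 140 by 35 mm; origin at the centre of its underside.
- spanner: Bystander: steel wrench 190 mm long, lying along its x.
- driver: Bystander: screwdriver 180 mm long with a black handle, lying along its x.
- gauge_case: Bystander: wooden case 70 by 120 by 35 mm; origin at the centre of its underside.
- oil: Bystander: grey bottle with black cap, 52 mm in diameter, 110 mm high; origin at the centre of its underside.

How it is judged (in metres and radians):
On the way, in this order (a step that is already met when the one before it is completed fails the run):
1. the thumb catch has snapped in and stays in (value of joint catch above 0.0105 m), for 0.2 s.
2. the wing nut is turned tight (value of joint wing_nut above 1.28 rad), for 0.2 s.
At the end, for the whole second after the job is handed in: The thumb catch is in by at least 10.5 of its 12 mm and the wing nut stands at 1.28 rad or more of its 1.4 (value of joint catch above 0.0105 m and value of joint wing_nut above 1.28 rad); the robot touches nothing.
It fails at once if the catch is forced: more than 45 N on it (contact force between catch and anything else above 45 N).
It fails at once if a bystander is pushed more than 25 mm from its place (distance of any of collet_nut, spare_holder, collet_tray, spanner, driver, gauge_case, oil from where it was at the start of the episode above 0.025 m).
It also fails if it takes over 58 s, if anything falls off the work surface, if the arm or the gripper's body presses on something with over 40 N, if the wrist force passes 120 N, or if a joint passes its speed limit or range.

## Robot

A 6-joint arm with a two-finger parallel gripper is mounted at the origin on the work surface. World frame = base frame: x ahead of the robot, y to its left, z up, the work surface at z = 0. Lengths are in mm, angles in rad, forces in N, time in s.
With the tool pointing down it reaches from about 375 to 925 mm from the base axis. Payload 5.7 kg.
Tool frame: the origin (TCP) lies on the centre line of the jaws, within the pads' length; the fingertips stand 19 mm ahead of it and the grasp point (between the pads) is the TCP; z points along the fingers, y is the line along which they close (so a half turn about z gives the same grasp; the last joint's range is limited). The gripper opens to 85 mm and grips with 20 to 120 N. Pads are 22 mm wide; open, the fingers measure 114 mm over their backs; the gripper's body (76 mm by 85 mm) begins 54 mm behind the grasp point. The pads swing forward as they close: fully open they stand 13 mm farther back than shut.
Start: joints at [-1.399, 0.359, 1.51, -0, 1.272, -0.115], TCP at [169.716, -575.463, 216.467] pointing down, gripper open.
Joint ranges: [-2.97, 2.97], [-1.01, 2.36], [0.21, 2.38], [-0.96, 4.11], [0.2, 2.71], [-2.98, 2.98]. Speed limits (rad/s): [2.39, 2.39, 3.14, 3.14, 3.14, 3.14].

## Interface

Orientations are given as a unit quaternion [x, y, z, w].
In Python, from cell import r gives the robot as it stands.
- The arm moves only by the shell command python3 -m handwheel 'ROWS' [FORCE]. ROWS is JSON, a list of rows, each a list of 3 entries, a list of its own where there are three numbers: the shift along the tool's x, y, z scaled (see below), then the turn, a rotation vector about the tool's x, y, z scaled (see below), then the closure in counts, from 0 (fully open) to 255 (shut). In form: [[[dx, dy, dz], [ax, ay, az], claw], ...]. A call has 1 to 5 rows; each row is the pose to reach, as a shift and turn from the pose commanded when the call began, along the tool's axes at that moment, turning the shorter way round; what a row does not reach only later rows make up. The controller multiplies each number of a shift by 0.75 m and each number of a turn by pi rad. A row lasts 1/12 s, in which the tool goes at most 41.7 mm and 7.16 degrees, less where a joint would pass 70% of its speed; a pose out of reach is approached as far as the arm can. A call with a number of a shift or a turn outside -1 to 1 is refused whole. A call with a gripper value outside its range is refused whole. The fingers move at their own pace and stop on an object; FORCE is the grip in N (left out, the last holds). Time passes only in rows, so rows that repeat a pose let the fingers close. It gives the time, the measured TCP pose, the force, the opening and the grip force at its end, in the units of the state.
- r.observe(): the state, without advancing time (a new reading comes with each control period).
- r.get_image(name): name is "side" or "top" or "wrist"; returns a dict with "image" (420x560x3 uint8, red, green, blue), "depth" (420x560 float32, mm along the optical axis (not along the pixel's ray), 0 where there is no reading), "mtx" (3x3 intrinsics, pixels), "k1" (the pictures are not rectified: a ray, as slopes to the right and down, at radius r is drawn at 1 + k1 r^2 times it, then the intrinsics apply), "xyz" and "orientation" of the camera in the world; the wrist camera has in their place "tool_from_camera" (4x4, takes a point from camera to tool coordinates, whose origin is the TCP and whose axes are the flange's). Camera axes: x right, y up, looking along -z (the intrinsics and any distortion apply to the point x, -y, -z); pixel columns grow to the right and rows downward; lengths in mm; the calibration is good to about 2 mm. A picture is of the moment at which its call begins: read the wrist's pose just before it.
- r.sign_off(): hands the job in; it is judged then, once.
The state is a dict: "time_s": time; "qpos": joint angles; "qd": joint speeds; "tau": joint torques, N m; "tool_pos": TCP position; "eef_rot": TCP orientation; "ft_force": force on the tool from outside, world axes, zero at the start; "moment": the same for the moment, N m; "width": finger opening in mm; "gripper_force": force on a finger pad.
Only numpy, scipy, OpenCV 4.12 (cv2) and the standard library are available. Lean on these libraries where they do the work, as an engineer would, in place of code of your own. Each camera call takes 0.05 s, during which the arm holds its last target. There are 200 camera calls.

## Working session

There is one attempt and no reset: what is moved stays moved. The work goes in short steps, Python scripts to look and compute and a shell command to move; the robot and the scene stay as the last step left them, time stands still between calls to the robot, and variables do not carry over. Pictures are saved under pics/ and viewed, at most 10 in all, crops included, and the job is handed in when it is done.

```bash
ls; mkdir -p pics; cat > h.py <<'E'
import numpy as np, cv2
from scipy.spatial.transform import Rotation as R
from cell import r
def grab(name):
    s=r.observe(); d=r.get_image(name)
    if name=="wrist":
        T=np.eye(4);T[:3,:3]=R.from_quat(s["eef_rot"]).as_matrix();T[:3,3]=s["tool_pos"]
        d["T"]=T@np.array(d["tool_from_camera"])
    else:
        T=np.eye(4);o=np.array(d["orientation"]);T[:3,:3]=R.from_quat(o).as_matrix() if o.size==4 else o.reshape(3,3);T[:3,3]=d["xyz"];d["T"]=T
    return d
def cloud(d):
    K=np.array(d["mtx"]);h,w=d["depth"].shape;v,u=np.mgrid[:h,:w]
    xd=(u-K[0,2])/K[0,0];yd=(v-K[1,2])/K[1,1];x,y=xd.copy(),yd.copy()
    for _ in range(8):
        f=1+d["k1"]*(x*x+y*y);x,y=xd/f,yd/f
    z=d["depth"];P=np.stack([x*z,-y*z,-z],-1)
    P=P@d["T"][:3,:3].T+d["T"][:3,3];P[z<=0]=np.nan
    return P
def proj(d,p):
    c=np.linalg.inv(d["T"])@np.r_[p,1];x,y=c[0]/-c[2],-c[1]/-c[2];f=1+d["k1"]*(x*x+y*y)
    K=np.array(d["mtx"]);return K[0,0]*x*f+K[0,2],K[1,1]*y*f+K[1,2]
def save(d,n): cv2.imwrite("pics/"+n,d["image"][:,:,::-1])
E
python3 - <<'E'
from h import *
for n in["top","side","wrist"]:
    d=grab(n);save(d,n+"0.png");np.save(n+"0.npy",cloud(d));print(n,d["T"].round(2).tolist(),d["k1"],np.array(d["mtx"])[0])
print(r.observe())
E
```

```text
pics
top [[-0.03, 0.99, -0.13, 479.03], [-1.0, -0.03, 0.02, 70.88], [0.01, 0.13, 0.99, 949.96], [0.0, 0.0, 0.0, 1.0]] -0.108375098046538 [383.86152156   0.         278.93030845]
side [[-0.98, 0.13, -0.16, 472.14], [-0.2, -0.54, 0.82, 776.12], [0.02, 0.83, 0.56, 618.76], [0.0, 0.0, 0.0, 1.0]] -0.09216953766901086 [402.98614844   0.         280.72248188]
wrist [[0.28, 0.91, 0.3, 246.52], [-0.96, 0.27, 0.08, -552.5], [-0.0, -0.31, 0.95, 373.45], [0.0, 0.0, 0.0, 1.0]] -0.028921620979377085 [293.45757672   0.         275.05789864]
{'time_s': 0.15, 'qpos': array([-1.39909694e+00,  3.59351705e-01,  1.51118049e+00, -9.01482084e-07,
        1.27249740e+00, -1.15122075e-01]), 'qd': array([ 0.00026774, -0.00180106, -0.00236482, -0.00061946,  0.00230284,
       -0.00117828]), 'tau': array([-4.70502036e-04, -5.28027499e+01, -2.78930068e+01, -1.39981275e-04,
        8.43487418e-03,  2.66285485e-05]), 'tool_pos': array([ 169.62947212, -574.95771723,  215.84073852]), 'eef_rot': array([ 9.89734019e-01,  1.42919751e-01, -2.07523862e-05, -7.18169615e-04]), 'ft_force': array([0.73012638, 0.46665656, 0.49568796]), 'moment': array([-0.06639389, -0.0291763 , -0.01861739]), 'gripper_force': 0.0, 'width': 85.697797085793}
```

View pics/top0.png

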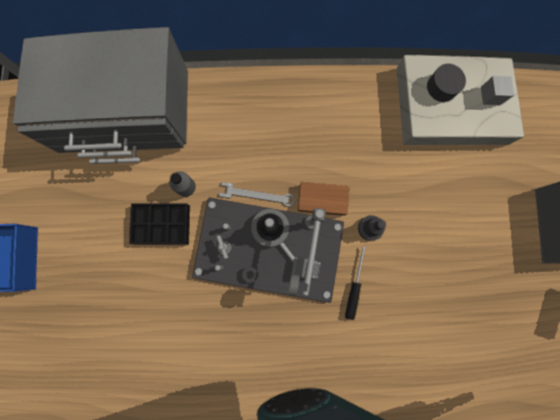

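View pics/side0.png

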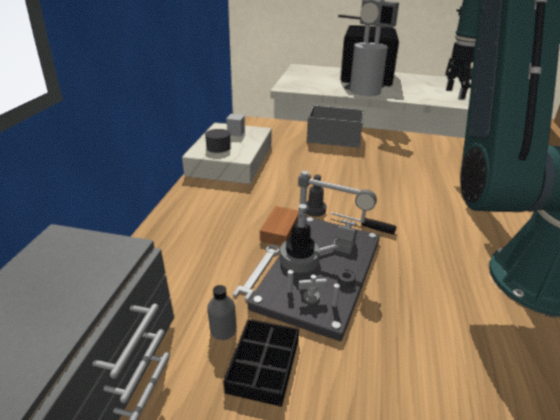

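```bash
python3 - <<'E'
from h import *
P=np.load("top0.npy")
m=((P[...,2]>17)&(P[...,2]<33)).astype(np.uint8)
n,l,st,c=cv2.connectedComponentsWithStats(m)
k=l[240,210] or l[285,250]
print(st[k],c[k],k)
q=P[l==k];print(np.median(q[:,2]))
# edges: min area rect of plate pts
img=cv2.imread("pics/top0.png")
q=q[(abs(q[:,0]-np.median(q[:,0]))<200)]
rect=cv2.minAreaRect(q[:,:2].astype(np.float32));print(rect)
# heights map region
for y in range(205,300,3): print(y,' '.join('%3.0f'%v if v==v else '  .' for v in P[y,195:345:3,2]))
for a,b in [(212,206),(339,227),(326,295),(198,271)]: print(P[b,a])
d=cv2.resize(img[190:310,185:350],None,fx=4.8,fy=4.8,interpolation=cv2.INTER_CUBIC);cv2.imwrite("pics/topc.png",d)
E
```

```text
[ 192  198  101   97 5706] [238.58079215 249.55222573] 66
24.96428744885253
((520.730224609375, 136.48211669921875), (233.7265625, 199.06333923339844), 78.23531341552734)
205  -1   1  -1  -3  22  27  28  24  24  24  26  24  27  26  25  23  22  26  23  23   2   0   1   1   1   0  -0   2  -0   2   9   3   6   1   3  34  34  35  34  35  33  36  35  33  34  34  36  36  35  33
208   1  -0  -3  -1  25  24  24  27  26  26  28  24  22  26  23  21  25  27  25  23  25  25  25  24  22  19   1  -1  -3  -0   1   0   1  -2  -1  35  33  35  35  32 188  37  38  35  34  35  35  33  35  33
211   3   1  -1  -2  27  28  22  26  25  24  25  22  27  25  23  26  24  27  26  23  26  23  54  53  54  54  55  54  26  26  23   3   0  -1  -0  15  15  19  29 166 189 195 197 188  36  36  35  34  35  32
214  -2  -0   2   2  23  24  25  24  23  23  27  27  26  23  25  25  27  26  25  24  24  56  56  75  73  73  74  56  54  53  27  24  26  24  24  24  27  -2  -0 180 195 195 194 188   1   9  12  16  19  27
217   4   1  -3  23  25  22  25  25  26  28  24  26  27  27  23  26  23  24  25  26  59  57  77  73 116 120 116  
[... 5062 characters left out ...]
  -3   0   1   1   2  -0   2   1  21  27  27  29  21 182 193 192  27  24 180 181  27  27  24  25  26  29  29  24  -2   4   1  -1
295   1   0   1  -1   1   3   1   1   3   1   2  -1   0   1  -0  -2   1  -0   0   2  -3   3   2  -1   2   3  -3   1  -2  -0  -2  -2 184 185  25  24  24  23  25  25  25  26  24  29  29  23  -1   1  -0   0
298  -3  -1   0   2  -2  -1  -0   1  -3  -0   1   0   0  -2   1   0   1   0  -2   1  -2  -0  -1  -3   0   1  -2  -2   2   2  -1  -2   0   2  -2   3  -4  23  24  27  25  25  22  25  24  24   0   2  -2   4
[617.51584541 218.71531077  26.75581413]
[558.06536272 -87.78537386  29.95553955]
[397.03752687 -50.0681011   28.18191885]
[461.48919307 253.34051328  27.01829761]
```

View pics/topc.png

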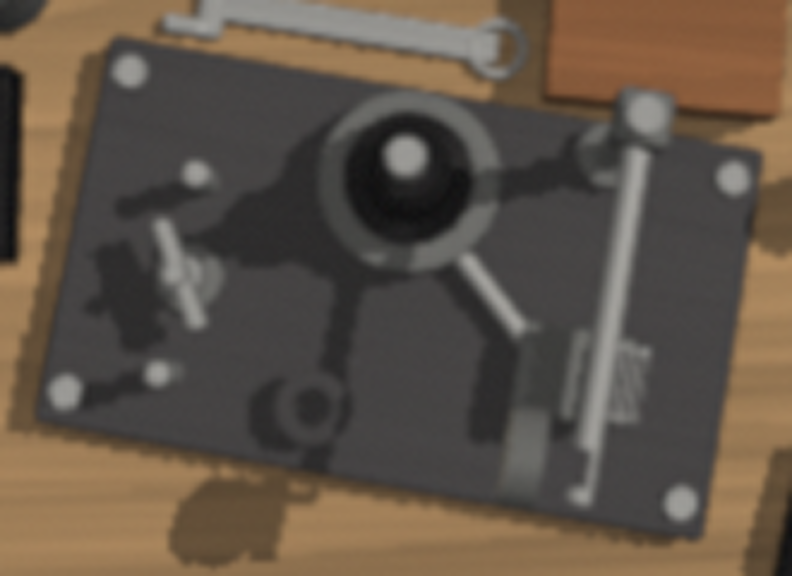

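```bash
cat > fit.py <<'E'
from h import *
from scipy.optimize import minimize
P=np.load("top0.npy");m=((P[...,2]>18)&(P[...,2]<31)).astype(np.uint8)
m=cv2.morphologyEx(m,cv2.MORPH_OPEN,np.ones((3,3),np.uint8))
n,l,st,c=cv2.connectedComponentsWithStats(m)
q=P[(l==l[240,225])|(l==l[250,330])][:,:2];print(len(q))
tr=P[195:305,185:350].reshape(-1,3);tr=tr[tr[:,2]==tr[:,2]]
def loc(p,xy): 
    c,s=np.cos(p[2]),np.sin(p[2]);d=xy-p[:2];return np.c_[d[:,0]*c+d[:,1]*s,-d[:,0]*s+d[:,1]*c]
lo=tr[abs(tr[:,2])<12][:,:2]
def sig(a):return 1/(1+np.exp(-np.clip(a/2,-40,40)))
def cost(p):
    f=lambda xy:(lambda L:sig(100-abs(L[:,0]))*sig(170-abs(L[:,1])))(loc(p,xy))
    return -f(q).sum()+f(lo).sum()
best=min((minimize(cost,[507,82,a],method="Nelder-Mead",options=dict(maxiter=2000,xatol=1e-3,fatol=1e-3)) for a in(.1,.2,.3,-.2)),key=lambda o:o.fun)
p=best.x;print(p,best.fun,np.degrees(p[2]));np.save("fix.npy",p)
for nme in("top0","side0"):
    A=np.load(nme+".npy").reshape(-1,3);A=A[A[:,2]==A[:,2]];L=np.c_[loc(p,A[:,:2]),A[:,2]]
    L=L[(abs(L[:,0])<110)&(abs(L[:,1])<175)]
    np.save(nme+"_L.npy",L)
    s=L[(L[:,2]>150)&(L[:,1]<-20)];print(nme,"arm",np.median(s,0),s.min(0),s.max(0))
    s=L[(L[:,2]>170)&(L[:,2]<184)&(L[:,1]<-20)];print(np.polyfit(s[:,0],s[:,1],1),s[:,2].mean())
    s=L[(L[:,2]>58)&(L[:,2]<100)&(L[:,1]<-40)&(L[:,0]<40)];print("catch",len(s),s.min(0),s.max(0))
    for y in range(-140,-40,3):
        t=s[(abs(s[:,1]-y)<1.5)]
        if len(t):print(y,len(t),t[:,0].min().round(),t[:,0].max().round(),np.median(t[:,2]).round(1))
    s=L[(L[:,2]>62)&(L[:,2]<100)&(L[:,1]>50)];w=s[abs(s[:,0]-np.median(s[:,0]))<32];w=w[w[:,2]<82]
    if len(w):u=np.linalg.svd((w-w.mean(0))[:,:2],full_matrices=False)[2][0];print("nut",len(w),w.mean(0),np.arctan(u[1]/u[0]))
    s=s[(s[:,2]>70)&(abs(s[:,0]-np.median(s[:,0]))>38)];print("pins",s.round().tolist()[:12])
    t=L[(abs(L[:,2]-25)<5)];print("platez",np.median(t[:,2]))
E
python3 fit.py
```

```text
7541
[ 5.10112981e+02  8.43173777e+01 -2.05381651e-01] -7286.798728648967 -11.767501802107454
top0 arm [-16.43452012 -86.82937153 182.27913489] [ -86.74813785 -101.64142239  160.0057293 ] [ 93.90432214 -56.88640164 199.97234763]
[-4.16980933e-02 -8.81852785e+01] 180.31952209997408
catch 308 [ -51.05070265 -121.81386984   58.23062422] [ -7.23630366 -69.68609251  86.96626402]
-122 9 -46.0 -17.0 73.9
-119 20 -47.0 -12.0 75.1
-116 20 -48.0 -13.0 78.5
-113 25 -51.0 -9.0 79.2
-110 22 -49.0 -10.0 81.4
-107 20 -46.0 -12.0 84.1
-104 3 -40.0 -13.0 85.3
-92 18 -49.0 -8.0 74.4
-89 24 -50.0 -9.0 76.9
-86 27 -51.0 -7.0 77.2
-83 28 -51.0 -8.0 75.6
-80 27 -49.0 -8.0 71.7
-77 26 -46.0 -8.0 66.6
-74 22 -46.0 -9.0 62.8
-71 17 -47.0 -9.0 59.5
nut 100 [-15.83354125 103.05681396  71.45175244] 0.5373273456771221
pins [[37.0, 106.0, 77.0], [37.0, 104.0, 78.0], [37.0, 102.0, 79.0], [34.0, 108.0, 77.0], [34.0, 106.0, 79.0], [35.0, 104.0, 77.0], [35.0, 101.0, 79.0], [35.0, 99.0, 79.0], [32.0, 107.0, 79.0], [32.0, 105.0, 78.0], [32.0, 103.0, 78.0], [33.0, 101.0, 76.0]]
platez 24.985653207174096
side0 arm [-24.7
[... 312 characters left out ...]
0 2 -46.0 -34.0 77.0
-107 1 -49.0 -49.0 65.4
-104 10 -50.0 -21.0 78.8
-101 25 -45.0 -11.0 85.9
-98 31 -50.0 -12.0 85.2
-95 6 -50.0 -13.0 86.8
-92 1 -50.0 -50.0 67.0
-89 4 -49.0 -16.0 77.8
-86 28 -50.0 -7.0 77.2
-83 37 -51.0 -8.0 75.3
-80 40 -50.0 -7.0 71.5
-77 52 -50.0 -7.0 66.8
-74 36 -49.0 -7.0 62.5
-71 23 -48.0 -11.0 60.2
-68 1 -33.0 -33.0 59.1
nut 196 [-16.33912721 108.46335492  70.1057328 ] 0.5273362865089483
pins [[38.0, 103.0, 78.0], [36.0, 103.0, 79.0], [34.0, 102.0, 79.0], [32.0, 102.0, 79.0], [37.0, 107.0, 79.0], [34.0, 108.0, 81.0], [33.0, 105.0, 78.0], [32.0, 104.0, 78.0], [29.0, 105.0, 80.0], [38.0, 109.0, 77.0], [35.0, 110.0, 80.0], [34.0, 107.0, 77.0]]
platez 25.48311431524479
```

```bash
cat >> h.py <<'E'
p=np.load("fix.npy") if __import__("os").path.exists("fix.npy") else np.zeros(3)
F=R.from_euler("z",p[2]).as_matrix()
def w(f): return F@np.array(f,float)+[p[0],p[1],0]
def f(x): return F.T@(np.array(x,float)-[p[0],p[1],0])
N=np.array([0,-.573576,.819152])
RC=F@np.array([[1,0,0],[0,N[2],-0.573576],[0,.573576,-N[2]]]).T  # placeholder, set below
RC=F@np.column_stack([[1,0,0],np.cross(-N,[1,0,0]),-N])
def go(pos,Rt=None):
    s=r.observe();R0=R.from_quat(s["eef_rot"]).as_matrix()
    d=R0.T@(np.array(pos)-s["tool_pos"])/750
    a=R.from_matrix(R0.T@(R0 if Rt is None else Rt)).as_rotvec()/np.pi
    print("shift",d.round(4).tolist(),"turn",a.round(4).tolist())
def st():
    s=r.observe();print(s["time_s"],"fix",f(s["tool_pos"]).round(1),"z",(F.T@R.from_quat(s["eef_rot"]).as_matrix())[:,2].round(3),"x",(F.T@R.from_quat(s["eef_rot"]).as_matrix())[:,0].round(3),"Ffix",(F.T@s["ft_force"]).round(1),"q",s["qpos"].round(2),"w",round(s["width"],1))
E
python3 - <<'E'
from h import *
st();C=np.array([-30,-110,81]);print(w(C));go(w(C+130*N),RC)
P=np.load("top0.npy")
for a in[(370,226),(355,285),(355,300),(360,255),(249,273)]:print(a,f(P[a[1],a[0]]).round())
E
```

```text
0.15 fix [-198.9 -714.9  215.8] z [-0.001  0.001 -1.   ] x [0.881 0.473 0.   ] Ffix [0.6 0.6 0.5] q [-1.4   0.36  1.51 -0.    1.27 -0.12] w 85.7
[458.3099963 -17.2525525  81.       ]
shift [0.5326, -0.5167, 0.0386] turn [0.19, 0.0479, 0.1517]
(370, 226) [  92. -223.   72.]
(355, 285) [ -48. -220.   24.]
(355, 300) [ -83. -226.   25.]
(360, 255) [  26. -226.   -0.]
(249, 273) [-65.  35.  25.]
```

```bash
for i in 1; do :; done
python3 -m handwheel '[[[0.05,-0.05,0],[0.02,0.005,0.015],255],[[0.09,-0.088,0.007],[0.05,0.012,0.04],255],[[0.13,-0.126,0.01],[0.08,0.02,0.065],255],[[0.17,-0.165,0.012],[0.11,0.028,0.09],255],[[0.21,-0.204,0.015],[0.14,0.035,0.11],255]]'
python3 - <<'E'
from h import *
st();C=np.array([-30,-110,81]);go(w(C+130*N),RC)
E
```

```text
time_s: 0.57
tool_pos: [273.0, -393.2, 206.3]
eef_rot: [0.974, -0.033, 0.023, -0.224]
ft_force: [-0.7, -0.9, -1.2]
width: 25.4
gripper_force: 0.0
0.5667 fix [-134.8 -515.8  206.3] z [-0.031  0.438 -0.898] x [0.991 0.13  0.029] Ffix [-0.5 -1.  -1.2] q [-1.26  0.43  1.53  0.19  1.6   0.34] w 25.4
shift [0.1951, -0.3638, 0.2117] turn [0.0493, 0.013, 0.0405]
```

```bash

python3 -m handwheel '[[[0.02,-0.04,0.022],[0.02,0.006,0.02],255],[[0.045,-0.085,0.05],[0.049,0.013,0.04],255],[[0.07,-0.13,0.076],[0.049,0.013,0.04],255],[[0.095,-0.175,0.102],[0.049,0.013,0.04],255],[[0.12,-0.22,0.13],[0.049,0.013,0.04],255]]'
python3 - <<'E'
from h import *
st();C=np.array([-30,-110,81]);go(w(C+130*N),RC)
E
```

```text
time_s: 0.98
tool_pos: [372.5, -215.7, 192.6]
eef_rot: [0.949, -0.096, 0.031, -0.297]
ft_force: [1.1, -0.3, 0.2]
width: 0.1
gripper_force: 0.0
0.9833 fix [ -73.6 -321.8  192.6] z [-0.001  0.571 -0.821] x [1.    0.003 0.001] Ffix [ 1.2 -0.   0.2] q [-1.05  0.38  1.74  0.39  1.5   0.6 ] w 0.1
shift [0.0587, -0.1462, 0.11] turn [0.0012, 0.0002, 0.0011]
```

```bash

python3 -m handwheel '[[[0.015,-0.037,0.028],[0.001,0,0.001],255],[[0.03,-0.075,0.056],[0.001,0,0.001],255],[[0.045,-0.11,0.084],[0.001,0,0.001],255],[[0.0587,-0.146,0.11],[0.001,0,0.001],255],[[0.0587,-0.146,0.11],[0.001,0,0.001],255]]'
python3 - <<'E'
from h import *
st();C=np.array([-30,-110,81]);go(w(C+130*N),RC)
d=grab("wrist");Pw=cloud(d);save(d,"w1.png")
L=(Pw.reshape(-1,3)-[p[0],p[1],0])@F;L=L[L[:,2]==L[:,2]]
S=np.array([0,N[2],.573576])
D=L-C;u,v,n=D[:,0],D@S,D@N
k=(abs(u)<24)&(abs(v)<22)&(abs(n)<12)
for a in range(-22,22,3):
    t=k&(abs(v-a)<1.5);print(a,t.sum(),np.median(n[t]).round(1),[u[t&(n>-4)].min().round(1),u[t&(n>-4)].max().round(1)] if (t&(n>-4)).any() else "")
print("proj",proj(d,w(C)))
E
```

```text
time_s: 1.4
tool_pos: [442.8, -85.8, 188.2]
eef_rot: [0.949, -0.095, 0.03, -0.3]
ft_force: [-0.7, 1.2, 0.1]
width: -0.2
gripper_force: 0.0
1.4 fix [ -31.2 -180.3  188.2] z [-0.004  0.575 -0.818] x [ 1.     0.006 -0.001] Ffix [-1.   1.   0.1] q [-0.79  0.34  1.83  0.51  1.37  0.77] w -0.2
shift [0.0016, 0.0052, -0.0025] turn [-0.0007, 0.0014, 0.0014]
-22 0 nan 
-19 0 nan 
-16 21 -0.6 [np.float64(-0.5), np.float64(20.1)]
-13 102 0.7 [np.float64(-14.3), np.float64(21.0)]
-10 107 1.1 [np.float64(-13.7), np.float64(21.1)]
-7 106 1.3 [np.float64(-13.8), np.float64(21.0)]
-4 105 0.8 [np.float64(-13.9), np.float64(21.2)]
-1 103 1.1 [np.float64(-14.0), np.float64(20.8)]
2 104 1.0 [np.float64(-14.2), np.float64(21.2)]
5 105 0.9 [np.float64(-14.1), np.float64(21.3)]
8 102 1.2 [np.float64(-14.0), np.float64(21.1)]
11 102 0.8 [np.float64(-14.4), np.float64(21.2)]
14 0 nan 
17 0 nan 
20 0 nan 
proj (np.float64(280.14374065627214), np.float64(200.70209028405338))
  return _methods._mean(a, axis=axis, dtype=dtype,
  ret = ret.dtype.type(ret / rcount)
```

View pics/w1.png

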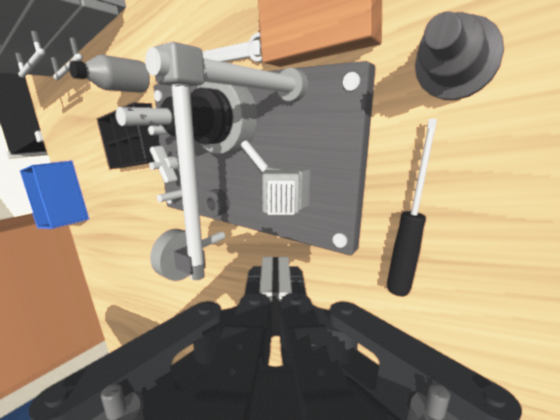

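```bash

cat > q.py <<'E'
from h import *
C=np.array([-28,-111.4,81.3]);st();D=f(r.observe()["tool_pos"])-C;print("n",D@N,"lat",D[0],D@np.array([0,N[2],.573576]));go(w(C+30*N),RC)
E
python3 q.py
python3 -m handwheel '[[[0.004,0.004,0.02],[-0.0007,0.001,0.001],255],[[0.005,0.006,0.05],[-0.0007,0.001,0.001],255],[[0.005,0.006,0.08],[-0.0007,0.001,0.001],255],[[0.005,0.006,0.11],[-0.0007,0.001,0.001],255],[[0.005,0.006,0.125],[-0.0007,0.001,0.001],255]]'
python3 -m handwheel '[[[0,0,0],[0,0,0],255],[[0,0,0],[0,0,0],255]]'
python3 q.py
```

```text
1.45 fix [ -31.3 -182.9  187.9] z [-0.004  0.573 -0.819] x [ 1.     0.006 -0.001] Ffix [-0.1 -0.8  0.5] q [-0.79  0.34  1.83  0.51  1.37  0.77] w 0.1
n 128.3163917847472 lat -3.2993708302890354 2.574110412623206
shift [0.0049, 0.0034, 0.1311] turn [0.0001, 0.0013, 0.0015]
time_s: 1.87
tool_pos: [455.2, -42.8, 106.8]
eef_rot: [0.949, -0.099, 0.03, -0.298]
ft_force: [0.3, 0.2, 1.0]
width: 0.0
gripper_force: 0.0
time_s: 2.03
tool_pos: [455.9, -43.8, 108.2]
eef_rot: [0.949, -0.099, 0.031, -0.298]
ft_force: [0.9, 0.3, 0.3]
width: 0.2
gripper_force: 0.0
2.0333 fix [ -27.  -136.5  108.2] z [ 0.001  0.571 -0.821] x [ 1.    -0.002  0.   ] Ffix [0.8 0.4 0.3] q [-0.71  0.45  1.94  0.58  1.15  0.72] w 0.2
n 36.453877921701554 lat 1.0440688796770026 -5.142466040723297
shift [-0.0014, -0.0069, 0.0086] turn [0.0011, -0.0005, -0.0006]
```

```bash

python3 -m handwheel '[[[0,-0.004,0.005],[0,0,0],255],[[0,-0.004,0.01],[0,0,0],255],[[0,-0.004,0.013],[0,0,0],255],[[0,-0.004,0.013],[0,0,0],255]]'
python3 q.py
python3 -m handwheel '[[[0,0,0.002],[0,0,0],255],[[0,0,0.004],[0,0,0],255],[[0,0,0.004],[0,0,0],255]]'
python3 q.py
```

```text
time_s: 2.37
tool_pos: [457.8, -35.6, 102.2]
eef_rot: [0.949, -0.099, 0.032, -0.297]
ft_force: [-0.4, 1.0, 0.7]
width: -0.2
gripper_force: 0.0
2.3667 fix [ -26.7 -128.   102.2] z [ 0.002  0.571 -0.821] x [ 1.    -0.002  0.001] Ffix [-0.6  0.9  0.7] q [-0.69  0.45  1.95  0.59  1.13  0.72] w -0.2
n 26.679847056245197 lat 1.25446176818663 -1.6390696619342187
shift [-0.0017, -0.0022, -0.0044] turn [0.0012, -0.0008, -0.0003]
time_s: 2.62
tool_pos: [458.1, -33.7, 99.6]
eef_rot: [0.949, -0.099, 0.031, -0.297]
ft_force: [-0.1, 0.1, -0.2]
width: 0.2
gripper_force: 0.0
2.6167 fix [ -26.9 -126.1   99.6] z [ 0.002  0.571 -0.821] x [ 1.    -0.002  0.001] Ffix [-0.1  0.1 -0.2] q [-0.69  0.46  1.95  0.6   1.12  0.72] w 0.2
n 23.456415257998856 lat 1.1081161166775217 -1.5737653009020178
shift [-0.0015, -0.0021, -0.0087] turn [0.0011, -0.0006, -0.0004]
```

Feel for contact in 1.5 mm steps.

```bash

python3 -m handwheel '[[[0,0,0.002],[0,0,0],255],[[0,0,0.002],[0,0,0],255],[[0,0,0.002],[0,0,0],255]]' | grep -E 'tool|ft'
python3 -m handwheel '[[[0,0,0.002],[0,0,0],255],[[0,0,0.002],[0,0,0],255],[[0,0,0.002],[0,0,0],255]]'| grep -E 'tool|ft'
python3 -m handwheel '[[[0,0,0.002],[0,0,0],255],[[0,0,0.002],[0,0,0],255],[[0,0,0.002],[0,0,0],255]]'| grep -E 'tool|ft'
python3 q.py
```

```text
tool_pos: [458.3, -32.9, 98.4]
ft_force: [0.5, -0.0, 0.4]
tool_pos: [458.4, -32.0, 97.2]
ft_force: [0.1, -0.1, 0.1]
tool_pos: [458.6, -31.2, 96.0]
ft_force: [-0.3, 0.1, 0.1]
3.3667 fix [ -26.8 -123.6   96. ] z [ 0.002  0.571 -0.821] x [ 1.    -0.002  0.001] Ffix [-0.3  0.   0.1] q [-0.68  0.46  1.95  0.6   1.11  0.72] w -0.3
n 18.99581101173225 lat 1.153389656335193 -1.5865718586434738
shift [-0.0015, -0.0021, -0.0147] turn [0.0011, -0.0006, -0.0004]
```

```bash

for k in 1; do python3 -m handwheel '[[[0,0,0.002],[0,0,0],255],[[0,0,0.002],[0,0,0],255],[[0,0,0.002],[0,0,0],255]]' | grep -E 'tool|ft'; done
python3 -m handwheel '[[[0,0,0.002],[0,0,0],255],[[0,0,0.002],[0,0,0],255],[[0,0,0.002],[0,0,0],255]]'| grep -E 'tool|ft'
python3 -m handwheel '[[[0,0,0.002],[0,0,0],255],[[0,0,0.002],[0,0,0],255],[[0,0,0.002],[0,0,0],255]]'| grep -E 'tool|ft'
python3 -m handwheel '[[[0,0,0.002],[0,0,0],255],[[0,0,0.002],[0,0,0],255],[[0,0,0.002],[0,0,0],255]]'| grep -E 'tool|ft'
python3 q.py
```

```text
tool_pos: [458.8, -30.4, 94.7]
ft_force: [0.1, -0.6, -0.5]
tool_pos: [459.0, -29.5, 93.5]
ft_force: [0.6, -0.2, -0.5]
tool_pos: [459.1, -28.7, 92.2]
ft_force: [0.4, -0.8, 0.0]
tool_pos: [459.3, -27.8, 91.0]
ft_force: [0.1, -0.7, -0.2]
4.3667 fix [ -26.9 -120.2   91. ] z [ 0.002  0.571 -0.821] x [ 1.    -0.002  0.001] Ffix [ 0.3 -0.7 -0.2] q [-0.68  0.47  1.96  0.61  1.1   0.71] w 0.1
n 12.987922074165413 lat 1.139410373589456 -1.5912517815054334
shift [-0.0015, -0.002, -0.0227] turn [0.0011, -0.0006, -0.0004]
```

```bash
python3 - <<'E'
from h import *
C=np.array([-28,-111.4,81.3]);S=np.array([0,N[2],.573576])
d=grab("wrist");Pw=cloud(d);im=d["image"][150:310,200:360,::-1];cv2.imwrite("pics/w2.png",cv2.resize(im,None,fx=3.7,fy=3.7,interpolation=cv2.INTER_CUBIC))
T=R.from_quat(r.observe()["eef_rot"]).as_matrix();X=(Pw-r.observe()["tool_pos"])@T
Q=(Pw-[p[0],p[1],0])@F-C
for v in range(150,290,6): print(v,[(int(a),int(b)) for a,b in zip(X[v,250:310:6,1],X[v,250:310:6,2])])
E
```

```text
150 [(-22, 96), (-16, 91), (-11, 88), (-6, 84), (-1, 81), (3, 78), (7, 75), (12, 71), (16, 68), (20, 65)]
156 [(-22, 95), (-16, 91), (-11, 88), (-6, 84), (-1, 81), (3, 79), (7, 74), (12, 71), (16, 68), (20, 66)]
162 [(-22, 96), (-16, 91), (-11, 87), (-6, 84), (-1, 80), (3, 77), (7, 75), (12, 71), (16, 68), (20, 65)]
168 [(-22, 95), (-17, 93), (-11, 88), (-6, 84), (-1, 81), (3, 77), (7, 74), (12, 70), (16, 68), (21, 64)]
174 [(-22, 95), (-17, 90), (-11, 88), (-6, 84), (-1, 82), (3, 78), (7, 75), (12, 71), (16, 68), (21, 64)]
180 [(-22, 94), (-17, 92), (-11, 87), (-6, 85), (-1, 82), (3, 78), (7, 74), (12, 71), (16, 68), (21, 65)]
186 [(-21, 82), (-17, 93), (-12, 88), (-6, 86), (-1, 81), (3, 77), (7, 74), (12, 70), (17, 69), (21, 65)]
192 [(-21, 76), (-17, 92), (-12, 87), (-6, 83), (-1, 80), (3, 77), (7, 74), (12, 71), (17, 68), (21, 64)]
198 [(-21, 74), (-16, 68), (-11, 63), (-6, 63), (-1, 63), (2, 63), (7, 63), (12, 64), (16, 63), (21, 62)]
204 [(-18, 46), (-14, 46), (-10, 45), (-5, 46), (-1, 45), (2, 46), (7, 45), (11, 45), (15, 47), (19, 45)]
210 [(-17, 31), (-13, 32), (-9, 31), (-5
[... 762 characters left out ...]
3), (10, 14), (15, 30), (20, 43)]
258 [(-18, 28), (-13, 12), (-9, 13), (-4, -19), (-1, -20), (1, -20), (4, -19), (9, 11), (15, 29), (21, 43)]
264 [(-18, 29), (-13, 13), (-9, 13), (-4, -26), (-1, -26), (1, -26), (4, -27), (10, 12), (15, 30), (23, 63)]
270 [(-13, -25), (-10, -24), (-6, -33), (-4, -33), (-1, -32), (1, -33), (4, -32), (7, -25), (10, -25), (23, 63)]
276 [(-12, -31), (-10, -31), (-6, -38), (-3, -38), (-1, -38), (1, -38), (4, -37), (7, -32), (10, -31), (23, 63)]
282 [(-12, -36), (-9, -36), (-6, -44), (-3, -44), (-1, -44), (1, -44), (4, -43), (7, -37), (9, -36), (12, -36)]
288 [(-12, -41), (-9, -41), (-6, -48), (-3, -48), (-1, -49), (1, -48), (3, -48), (6, -41), (9, -42), (12, -41)]
```

View pics/w2.png

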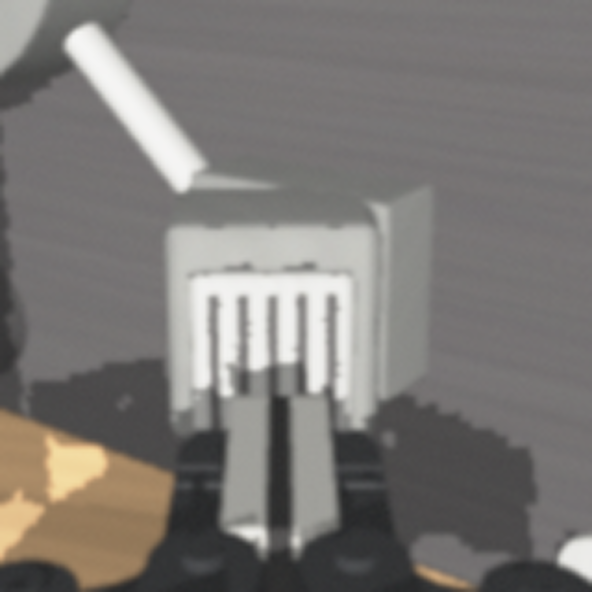

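```bash
python3 - <<'E'
from h import *
d=grab("wrist");s=r.observe();Pw=cloud(d)
T=R.from_quat(s["eef_rot"]).as_matrix();X=(Pw-s["tool_pos"])@T
print(np.array(d["tool_from_camera"]).round(3).tolist())
for v in range(252,292,3): print(v,X[v,270].round(1),X[v,288].round(1),X[v,254].round(1),d["depth"][v,270])
E
```

```text
[[-0.001, 0.951, 0.309, 79.99], [1.0, 0.0, 0.001, -0.607], [0.001, 0.309, -0.951, -157.326], [0.0, 0.0, 0.0, 1.0]]
252 [-0.5 -4.1 12.9] [-0.3  7.4 12.4] [ -0.3 -14.2  12.4] 186.79344
255 [-2.6 -4.1 13. ] [-2.9  7.5 13.5] [ -2.8 -14.3  13.2] 187.45663
258 [ 12.   -3.4 -20.7] [ 11.4   5.9 -19.5] [ -4.9 -14.4  13.2] 150.93864
261 [ 12.3  -3.3 -24.6] [ 11.8   5.7 -23.7] [ -7.4 -14.5  13.9] 147.16087
264 [ 11.5  -3.3 -26.4] [ 12.2   5.6 -27.6] [ -9.6 -14.5  14. ] 145.62904
267 [ 11.7  -3.2 -29.9] [ 11.2   5.5 -29. ] [  7.5 -11.7 -21.9] 142.23608
270 [ 12.   -3.2 -33.3] [ 12.5   5.3 -34.2] [  8.3 -11.3 -26.7] 138.91675
273 [ 11.7  -3.1 -35.6] [ 12.    5.2 -36.2] [  7.8 -11.2 -28.7] 136.82927
276 [ 11.9  -3.1 -38.9] [ 11.8   5.1 -38.5] [  7.7 -11.  -31.5] 133.66289
279 [ 11.6  -3.1 -40.9] [ 12.3   5.  -42.2] [  8.2 -10.7 -35.1] 131.86145
282 [ 12.   -3.  -44.1] [ 11.6   4.9 -43.5] [  7.3 -10.7 -36.3] 128.62927
285 [ 11.8  -3.  -46.3] [ 11.7   4.8 -46.2] [  8.6 -10.3 -41. ] 126.60614
288 [ 11.7  -2.9 -48.5] [ 11.1   4.8 -47.5] [  8.5 -10.2 -43.4] 124.56431
291 [ 11.6  -2.9 -50.6] [ 11.7   4.6 -50.8] [  8.  -10.1 -45. ] 122.55694
```

The wrist depth shows the pad 12.5 mm ahead of the TCP but the fingertips about 18 mm *behind* it. There are still about 31 mm to go, so I advance and then feel.

```bash

python3 -m handwheel '[[[-0.001,-0.001,0.01],[0.001,-0.0006,-0.0004],255],[[-0.001,-0.001,0.02],[0.001,-0.0006,-0.0004],255],[[-0.001,-0.001,0.029],[0.001,-0.0006,-0.0004],255],[[-0.001,-0.001,0.029],[0.001,-0.0006,-0.0004],255]]' | grep -E 'tool|ft'
python3 -m handwheel '[[[0,0,0.0027],[0,0,0],255],[[0,0,0.0027],[0,0,0],255],[[0,0,0.0027],[0,0,0],255]]'| grep -E 'tool|ft'
python3 -m handwheel '[[[0,0,0.0027],[0,0,0],255],[[0,0,0.0027],[0,0,0],255],[[0,0,0.0027],[0,0,0],255]]'| grep -E 'tool|ft'
python3 q.py; python3 - <<'E'
from h import *
d=grab("wrist");s=r.observe();Pw=cloud(d)
T=R.from_quat(s["eef_rot"]).as_matrix();X=(Pw-s["tool_pos"])@T
for v in range(240,270,3): print(v,X[v,270].round(1),X[v,288].round(1),X[v,254].round(1))
E
```

```text
tool_pos: [460.4, -13.6, 72.6]
ft_force: [-0.9, 0.6, -0.6]
tool_pos: [461.6, -13.8, 71.9]
ft_force: [-0.5, 0.5, 0.2]
tool_pos: [461.9, -12.8, 70.4]
ft_force: [0.3, 0.2, -0.4]
5.3 fix [ -27.4 -104.9   70.4] z [ 0.     0.573 -0.819] x [ 1. -0.  0.] Ffix [ 0.3  0.3 -0.4] q [-0.65  0.51  1.98  0.64  1.05  0.69] w -0.2
n -12.65704679586418 lat 0.5957660774538098 -0.9764823551979616
shift [-0.0008, -0.0013, -0.0569] turn [0.0001, -0.0001, 0.0]
240 [ 17.9  -3.5 -10.8] [ 18.    6.2 -11.1] [ 17.8 -12.2 -10.6]
243 [ 17.5  -3.4 -14.1] [ 16.3   6.2 -11.2] [ 17.1 -12.  -13. ]
246 [ 15.6  -3.5 -13.7] [ 15.4   6.2 -13.3] [ 15.  -12.1 -12.4]
249 [ 12.8  -3.5 -11.4] [ 13.3   6.2 -12.4] [ 13.3 -12.1 -12.5]
252 [ 11.8  -3.5 -12.9] [ 11.5   6.2 -12.4] [ 11.9 -12.1 -13.2]
255 [ 10.1  -3.5 -13.2] [  9.9   6.2 -12.9] [  9.8 -12.2 -12.7]
258 [ 12.   -3.4 -20.6] [ 11.8   5.9 -20.3] [  7.7 -12.3 -12. ]
261 [ 12.5  -3.3 -25. ] [ 11.8   5.8 -23.6] [  5.7 -12.4 -11.7]
264 [ 12.   -3.3 -27.2] [ 11.9   5.6 -27.1] [  4.  -12.4 -11.9]
267 [ 11.7  -3.2 -29.8] [ 12.    5.5 -30.3] [  8.3 -11.5 -23.4]
```

Tips are at about -19 and the pad at about -12.5, so roughly 6 mm remain. I keep feeling in 1.5 mm steps.

```bash

python3 -m handwheel '[[[0,0,0.004],[0,0,0],255],[[0,0,0.004],[0,0,0],255],[[0,0,0.004],[0,0,0],255]]'| grep -E 'tool|ft'
python3 -m handwheel '[[[0,0,0.002],[0,0,0],255],[[0,0,0.002],[0,0,0],255],[[0,0,0.002],[0,0,0],255]]'| grep -E 'tool|ft'
python3 -m handwheel '[[[0,0,0.002],[0,0,0],255],[[0,0,0.002],[0,0,0],255],[[0,0,0.002],[0,0,0],255]]'| grep -E 'tool|ft'
python3 -m handwheel '[[[0,0,0.002],[0,0,0],255],[[0,0,0.002],[0,0,0],255],[[0,0,0.002],[0,0,0],255]]'| grep -E 'tool|ft'
python3 q.py
```

```text
tool_pos: [462.5, -11.4, 68.0]
ft_force: [-0.6, -2.5, 3.4]
tool_pos: [462.7, -10.8, 67.1]
ft_force: [-2.7, -6.0, 10.1]
tool_pos: [462.8, -10.0, 65.9]
ft_force: [-3.8, -6.2, 10.4]
tool_pos: [463.0, -9.0, 64.5]
ft_force: [-2.1, -4.1, 6.5]
6.35 fix [ -27.1 -101.    64.5] z [ 0.001  0.573 -0.82 ] x [ 1.    -0.     0.001] Ffix [-1.2 -4.4  6.5] q [-0.64  0.52  1.99  0.65  1.03  0.68] w -0.2
n -19.74370177374268 lat 0.9029191132025431 -1.0973281783377615
shift [-0.0011, -0.0014, -0.0663] turn [0.0002, -0.0003, 0.0001]
```

```bash

python3 -m handwheel '[[[0,0,0.002],[0,0,0],255],[[0,0,0.002],[0,0,0],255],[[0,0,0.002],[0,0,0],255]]'| grep -E 'tool|ft'
python3 -m handwheel '[[[0,0,0.002],[0,0,0],255],[[0,0,0.002],[0,0,0],255],[[0,0,0.002],[0,0,0],255]]'| grep -E 'tool|ft'
python3 -m handwheel '[[[0,0,0.0015],[0,0,0],255],[[0,0,0.0015],[0,0,0],255],[[0,0,0.0015],[0,0,0],255]]'| grep -E 'tool|ft'
python3 q.py; python3 - <<'E'
from h import *
d=grab("wrist");s=r.observe();Pw=cloud(d)
T=R.from_quat(s["eef_rot"]).as_matrix();X=(Pw-s["tool_pos"])@T
for v in range(225,261,5): print(v,X[v,262:296:8,2].round(1),X[v,240].round(1))
E
```

```text
tool_pos: [462.6, -7.4, 62.8]
ft_force: [0.4, 0.2, 0.0]
tool_pos: [462.9, -6.6, 61.6]
ft_force: [0.7, 0.0, -0.2]
tool_pos: [463.1, -6.2, 60.8]
ft_force: [0.3, -0.4, -0.5]
7.1 fix [-27.5 -98.2  60.8] z [ 0.     0.573 -0.819] x [ 1. -0.  0.] Ffix [ 0.4 -0.3 -0.5] q [-0.64  0.52  1.99  0.66  1.02  0.67] w -0.3
n -24.42667698978303 lat 0.45529389857026814 -0.9414679263695191
shift [-0.0006, -0.0012, -0.0726] turn [0.0001, -0.0, -0.0]
225 [-0.1 -0.8 -0.  -0.3 -0. ] [ -0.7 -29.   63.5]
230 [-6.6 -6.6 -6.1 -6.7 -6.6] [ 21.  -20.4  -4. ]
235 [-7.6 -8.  -7.7 -8.4 -8.1] [ 19.6 -20.   -8.1]
240 [-11.6 -10.9 -11.1 -11.2 -10.9] [ 16.2 -20.3  -7. ]
245 [-12.6 -11.4 -13.3 -12.4 -12.9] [ 12.8 -20.5  -6.1]
250 [-12.6 -11.7 -12.2 -12.3 -13.1] [  9.6 -20.6  -5.8]
255 [-12.3 -11.7 -11.5 -12.4 -13. ] [  6.2 -20.8  -5.4]
260 [-13.2 -22.1 -22.7 -22.6 -12.3] [  3.3 -20.9  -5.7]
```

```bash

python3 -m handwheel '[[[0,0,-0.01],[0,0,0],255],[[0,0,-0.04],[0,0,0],255],[[0,0,-0.08],[0,0,0],255],[[0,0,-0.125],[0,0,0],255],[[0,0,-0.16],[0,0,0],255]]'| grep -E 'tool|ft'
python3 - <<'E'
from h import *
C=np.array([-28,-111.4,81.3]);S=np.array([0,N[2],.573576])
d=grab("wrist");L=(cloud(d).reshape(-1,3)-[p[0],p[1],0])@F
D=L-C;n=D@N;k=(abs(D[:,0])<15)&(abs(D@S)<9);print("pad n",np.nanmedian(n[k&(abs(n)<25)]))
k=(abs(abs(D[:,0])-21)<1.5)&(abs(D@S)<9);print("block n",np.nanmedian(n[k&(abs(n)<25)]))
for nme in("top0_L.npy","side0_L.npy"):
    L=np.load(nme);s=L[(L[:,2]>73)&(L[:,2]<84)&(L[:,1]>60)]
    for g in(s[s[:,0]>10],s[s[:,0]<-40]):print(nme,len(g),g.mean(0).round(1),np.median(g,0).round(1))
    w2=L[(L[:,2]>60)&(L[:,2]<76)&(L[:,1]>60)&(abs(L[:,0]+14)<30)];u=np.linalg.svd((w2-w2.mean(0))[:,:2],full_matrices=False)[2][0];t=(w2-w2.mean(0))[:,:2]@u
    print(w2.mean(0).round(1),(w2.mean(0)[:2]+u*(t.max()+t.min())/2).round(1),t.max()-t.min(),np.arctan(u[1]/u[0]))
st()
E
```

```text
tool_pos: [448.9, -75.1, 161.1]
ft_force: [0.0, -0.7, -0.1]
pad n -11.992979618449844
block n -16.785432169068017
top0_L.npy 21 [ 32.3 103.7  77.2] [ 32.4 103.7  77.5]
top0_L.npy 23 [-64.2 103.6  77.5] [-64.2 103.4  77.7]
[-15.7 102.9  70. ] [-15.4 103.1] 55.37939920228004 0.539338591284879
side0_L.npy 27 [ 32.7 107.5  77.6] [ 32.4 108.   77.8]
side0_L.npy 30 [-64.4 106.9  77.1] [-64.6 107.6  77.6]
[-15.9 109.1  68.4] [-16.9 108.6] 54.68975438944432 0.5305452630642218
7.6167 fix [ -24.7 -171.6  163.8] z [ 0.006  0.569 -0.822] x [ 1.    -0.002  0.007] Ffix [ 2.1 -2.3  2.7] q [-0.77  0.37  1.86  0.53  1.3   0.76] w 0.1
```

```bash
cat > n.py <<'E'
from h import *
import sys
A=np.array([-16,105.5,float(sys.argv[1])]);a=float(sys.argv[2]) # fixture wing angle
RN=F@R.from_euler("z",a+np.pi).as_matrix()@np.diag([1,-1,-1]);st();go(w(A),RN)
E
python3 -m handwheel '[[[0,0,-0.03],[-0.03,0,-0.02],140],[[0,0,-0.07],[-0.06,0,-0.04],140],[[0,0,-0.11],[-0.09,0,-0.06],140],[[0,0,-0.14],[-0.12,0,-0.08],140],[[0,0,-0.14],[-0.15,0,-0.1],140]]'| grep -E 'tool|ft|width'
python3 n.py 240 0.53
```

```text
tool_pos: [439.7, -136.8, 250.2]
ft_force: [0.5, -0.2, -0.3]
width: 38.7
8.0333 fix [ -23.8 -230.8  250.2] z [ 0.083  0.137 -0.987] x [0.951 0.286 0.119] Ffix [ 0.5 -0.1 -0.3] q [-0.59  0.09  1.8   0.17  1.23  0.83] w 38.7
shift [0.1365, -0.4207, 0.0757] turn [-0.0613, 0.0431, 0.9235]
```

```bash

python3 -m handwheel '[[[0.014,-0.042,0.0075],[-0.012,0.009,-0.035],140],[[0.0275,-0.084,0.015],[-0.024,0.018,-0.07],140],[[0.041,-0.126,0.0225],[-0.036,0.027,-0.105],140],[[0.055,-0.168,0.03],[-0.048,0.035,-0.14],140],[[0.068,-0.21,0.038],[-0.06,0.043,-0.175],140]]'| grep -E 'tool|ft|width'
python3 n.py 240 0.53
```

```text
tool_pos: [474.7, 32.6, 242.1]
ft_force: [1.1, 0.6, 0.7]
width: 38.9
8.45 fix [-24.1 -57.9 242.1] z [ 0.285  0.059 -0.957] x [0.637 0.735 0.235] Ffix [1.  0.8 0.7] q [-0.1  -0.01  1.96  0.04  0.9   0.82] w 38.9
shift [0.1663, -0.14, 0.0186] turn [0.1192, 0.0621, -0.8938]
```

```bash

python3 n.py 240 -1.7
```

```text
8.45 fix [-24.1 -57.9 242.1] z [ 0.285  0.059 -0.957] x [0.637 0.735 0.235] Ffix [1.  0.8 0.7] q [-0.1  -0.01  1.96  0.04  0.9   0.82] w 38.9
shift [0.1663, -0.14, 0.0186] turn [0.0768, -0.0566, -0.1915]
```

```bash

python3 -m handwheel '[[[0.033,-0.028,0.004],[0.015,-0.011,-0.038],140],[[0.066,-0.056,0.0075],[0.03,-0.022,-0.076],140],[[0.1,-0.084,0.011],[0.046,-0.034,-0.115],140],[[0.133,-0.112,0.015],[0.061,-0.045,-0.153],140],[[0.1663,-0.14,0.0186],[0.0768,-0.0566,-0.1915],140]]'| grep -E 'tool|ft|width'
python3 n.py 240 0.53; python3 n.py 240 -0.9
```

```text
tool_pos: [516.5, 190.6, 239.9]
ft_force: [0.6, -1.2, -0.4]
width: 38.6
8.8667 fix [-15.4 105.3 239.9] z [ 0.013  0.009 -1.   ] x [0.169 0.985 0.011] Ffix [ 0.9 -1.  -0.4] q [0.23 0.26 1.6  0.   1.27 0.6 ] w 38.6
shift [0.0001, -0.0008, -0.0002] turn [0.006, 0.0022, -0.7229]
8.8667 fix [-15.4 105.3 239.9] z [ 0.013  0.009 -1.   ] x [0.169 0.985 0.011] Ffix [ 0.9 -1.  -0.4] q [0.23 0.26 1.6  0.   1.27 0.6 ] w 38.6
shift [0.0001, -0.0008, -0.0002] turn [0.005, -0.0019, -0.2677]
```

```bash

python3 -m handwheel '[[[0,0,0],[0.001,0,-0.039],140],[[0,0,0],[0.002,0,-0.078],140],[[0,0,0],[0.003,0,-0.117],140],[[0,0,0],[0.004,0,-0.156],140],[[0,0,0],[0.005,0,-0.195],140]]'| grep -E 'tool|ft|width'
for k in 1; do python3 -m handwheel '[[[0,0,0],[0,0,-0.039],140],[[0,0,0],[0,0,-0.078],140],[[0,0,0],[0,0,-0.117],140],[[0,0,0],[0,0,-0.156],140],[[0,0,0],[0,0,-0.195],140]]'| grep -E 'ft'; done
python3 -m handwheel '[[[0,0,0],[0,0,-0.039],140],[[0,0,0],[0,0,-0.078],140],[[0,0,0],[0,0,-0.117],140],[[0,0,0],[0,0,-0.156],140],[[0,0,0],[0,0,-0.195],140]]'| grep -E 'ft'
python3 n.py 240 0.53
```

```text
tool_pos: [516.3, 189.1, 239.3]
ft_force: [0.0, -0.3, -0.5]
width: 38.6
ft_force: [0.1, 0.5, -0.3]
ft_force: [0.1, 0.5, -0.1]
10.1167 fix [-15.3 103.7 239.4] z [-0.001  0.008 -1.   ] x [-0.995 -0.097 -0.   ] Ffix [-0.   0.5 -0.1] q [ 0.22  0.26  1.59  0.01  1.28 -1.25] w 38.5
shift [0.0007, 0.0025, -0.0007] turn [0.0026, 0.0006, -0.1378]
```

```bash

python3 -m handwheel '[[[0,0.002,0.03],[0.002,0,-0.035],140],[[0,0.002,0.07],[0.0026,0,-0.07],140],[[0,0.002,0.11],[0.0026,0,-0.105],140],[[0,0.002,0.15],[0.0026,0,-0.138],140],[[0,0.002,0.173],[0.0026,0,-0.138],140]]'| grep -E 'ft'
python3 -m handwheel '[[[0,0,0],[0,0,0],140]]'| grep -E 'ft'
python3 n.py 110 0.53
python3 - <<'E'
from h import *
d=grab("wrist");s=r.observe();Pw=cloud(d);save(d,"w3.png")
L=(Pw.reshape(-1,3)-[p[0],p[1],0])@F
T=R.from_quat(s["eef_rot"]).as_matrix();X=((Pw-s["tool_pos"])@T).reshape(-1,3)
k=(L[:,2]>66)&(L[:,2]<76)&(abs(L[:,0]+16)<32)&(abs(L[:,1]-105)<25)
for Q in(L[k],X[k]):
    c=Q.mean(0);u=np.linalg.svd((Q-c)[:,:2],full_matrices=False)[2][0];t=(Q-c)[:,:2]@u;print(len(Q),c.round(1),(c[:2]+u*(t.max()+t.min())/2).round(1),t.max()-t.min(),"ang",np.arctan(u[1]/u[0]).round(3))
for sg in(1,-1):
    m=(L[:,2]>74)&(L[:,2]<82)&(np.hypot(L[:,0]+16-48*sg,L[:,1]-105)<14);print("pin",m.sum(),L[m].mean(0).round(1),X[m].mean(0).round(1))
m=(abs(X[:,0])<14)&(abs(X[:,1])<60)&(X[:,2]<30)&(X[:,2]>-80);print("finger tips z",np.percentile(X[m][:,2],[95,99,100]))
E
```

```text
ft_force: [0.2, 0.6, 0.0]
ft_force: [-0.3, -0.2, -0.6]
10.6167 fix [-18.4 105.  105.9] z [-0.005 -0.003 -1.   ] x [-0.865 -0.501  0.006] Ffix [-0.3 -0.2 -0.6] q [ 0.23  0.41  1.74 -0.    0.99 -1.66] w 38.6
shift [-0.0031, -0.001, -0.0054] turn [0.0001, -0.0018, -0.0017]
735 [-17.8 104.   72.6] [-14.4 106. ] 56.15711355132748 ang 0.538
735 [ 1.5 -1.  35.5] [-2.5 -0.9] 56.14614051630657 ang -0.014
pin 127 [ 31.9 107.7  77.6] [-43.3 -22.7  30.2]
pin 256 [-62.4 105.4  78. ] [39.4 22.5 30.1]
finger tips z [-25.85021345  24.56396529  29.89888953]
```

View pics/w3.png

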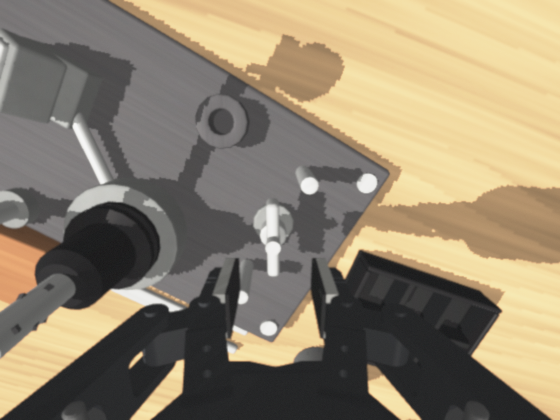

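```bash

python3 -m handwheel '[[[-0.002,-0.0012,0.02],[0,-0.0015,-0.003],140],[[-0.003,-0.0012,0.04],[0,-0.0015,-0.003],140],[[-0.003,-0.0012,0.06],[0,-0.0015,-0.003],140],[[-0.003,-0.0012,0.08],[0,-0.0015,-0.003],140],[[-0.003,-0.0012,0.08],[0,-0.0015,-0.003],140]]'| grep -E 'ft|tool'
python3 -m handwheel '[[[0,0,0.004],[0,0,0],140],[[0,0,0.008],[0,0,0],140],[[0,0,0.008],[0,0,0],140]]'| grep -E 'ft|tool'
python3 n.py 39 0.53
python3 - <<'E'
from h import *
d=grab("wrist");s=r.observe();Pw=cloud(d);save(d,"w4.png")
T=R.from_quat(s["eef_rot"]).as_matrix();X=((Pw-s["tool_pos"])@T)
X=X.reshape(-1,3);k=(abs(X[:,0])<40)&(abs(X[:,1])<12)&(X[:,2]<-26)&(X[:,2]>-42);Q=X[k];print(len(Q),Q.min(0),Q.max(0),np.median(Q,0))
E
```

```text
tool_pos: [519.2, 191.5, 49.1]
ft_force: [-1.3, 0.2, 0.5]
tool_pos: [520.5, 191.9, 44.5]
ft_force: [0.8, -0.3, -0.3]
11.3333 fix [-11.8 107.5  44.5] z [ 0.008  0.004 -1.   ] x [-0.861 -0.509 -0.009] Ffix [ 0.8 -0.2 -0.3] q [ 0.23  0.5   1.79  0.    0.84 -1.67] w 38.4
shift [0.0062, 0.0006, 0.0073] turn [-0.0002, 0.0028, 0.0014]
1734 [-24.43958428  -5.17248793 -40.69119227] [ 30.46396436   4.70389801 -26.00715609] [  6.95653612  -0.40356176 -28.75327047]
```

View pics/w4.png

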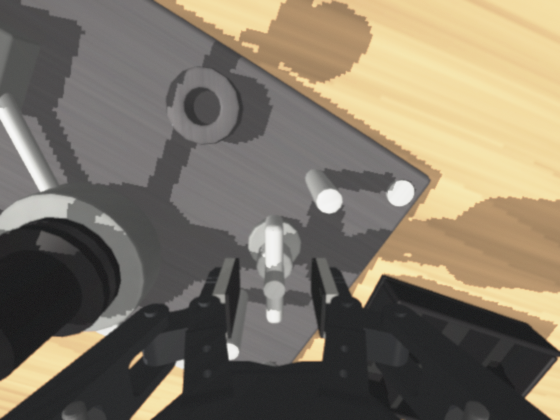

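```bash

python3 - <<'E'
from h import *
d=grab("wrist");s=r.observe();Pw=cloud(d)
T=R.from_quat(s["eef_rot"]).as_matrix();X=((Pw-s["tool_pos"])@T).reshape(-1,3);X=X[X[:,0]==X[:,0]];Z=s["tool_pos"][2]-X[:,2]
k=(abs(X[:,0]-3)<12)&(abs(abs(X[:,1]+.4)-7.5)<1.7);print(np.histogram(Z[k],bins=range(24,84,4)))
E
python3 -m handwheel '[[[0.003,0,0.004],[0,0.0028,0.001],140],[[0.004,0,0.008],[0,0.0028,0.001],140],[[0.004,0,0.008],[0,0.0028,0.001],140]]'| grep -E 'ft|tool'
python3 -m handwheel '[[[0,0,0],[0,0,0],255],[[0,0,0],[0,0,0],255],[[0,0,0],[0,0,0],255],[[0,0,0],[0,0,0],255],[[0,0,0],[0,0,0],255]]' 25
python3 n.py 39 0.53
```

```text
(array([  0,   1, 193,   0,   0,   2,  28,  32,  57, 236,   0,   0,   0,
         0]), array([24, 28, 32, 36, 40, 44, 48, 52, 56, 60, 64, 68, 72, 76, 80]))
tool_pos: [516.3, 190.7, 37.1]
ft_force: [-0.0, -0.4, -0.1]
time_s: 12.1
tool_pos: [516.9, 190.2, 37.6]
eef_rot: [-0.162, 0.987, -0.001, -0.001]
ft_force: [1.0, -4.9, 1.5]
width: 18.2
gripper_force: 24.4
12.1 fix [-14.9 105.   37.6] z [-0.001 -0.002 -1.   ] x [-0.862 -0.507  0.002] Ffix [ 2.  -4.6  1.5] q [ 0.23  0.51  1.79 -0.    0.84 -1.67] w 18.2
shift [0.0009, 0.0012, -0.0019] turn [-0.0003, -0.0006, 0.0005]
```

```bash

python3 -m handwheel '[[[0,0,0],[0,0,0],160],[[0,0,0],[0,0,0],160],[[0.0005,0,-0.006],[0,0,0],160],[[0.0005,0,-0.0125],[0,0,0],160],[[0.0005,0,-0.0125],[0,0,0],160]]' |grep -E 'ft|tool|wid'
python3 -m handwheel '[[[0,0,0],[0,0,0],255],[[0,0,0],[0,0,0],255],[[0,0,0],[0,0,0],255],[[0,0,0],[0,0,0],255],[[0,0,0],[0,0,0],255]]' 30
python3 n.py 47 0.53
```

```text
tool_pos: [517.2, 191.1, 48.0]
ft_force: [-0.0, 0.2, 0.3]
width: 31.7
time_s: 12.93
tool_pos: [517.0, 190.2, 47.3]
eef_rot: [-0.162, 0.987, -0.001, -0.001]
ft_force: [0.6, -4.0, 6.3]
width: 8.7
gripper_force: 29.4
12.9333 fix [-14.9 105.   47.3] z [-0.    -0.002 -1.   ] x [-0.862 -0.507  0.001] Ffix [ 1.4 -3.8  6.3] q [ 0.23  0.5   1.78 -0.    0.86 -1.67] w 8.7
shift [0.001, 0.0013, 0.0003] turn [-0.0004, -0.0004, 0.0005]
```

```bash

python3 -m handwheel '[[[0,0,0],[0,0,0.035],255],[[0,0,0],[0,0,0.07],255],[[0,0,0],[0,0,0.105],255],[[0,0,0],[0,0,0.14],255],[[0,0,0],[0,0,0.175],255]]' |grep -E 'ft|tool|wid'
python3 -m handwheel '[[[0,0,0],[0,0,0.035],255],[[0,0,0],[0,0,0.07],255],[[0,0,0],[0,0,0.105],255],[[0,0,0],[0,0,0.14],255],[[0,0,0],[0,0,0.175],255]]' |grep -E 'ft|tool|wid'
python3 n.py 47 -0.7; python3 -c "
from h import *
print(r.observe()['moment'])"
```

```text
tool_pos: [517.2, 190.1, 47.2]
ft_force: [-0.0, -3.2, 3.7]
width: 8.7
tool_pos: [517.1, 190.1, 47.2]
ft_force: [0.3, -4.5, 4.8]
width: 8.8
13.7667 fix [-14.8 105.   47.2] z [-0.    -0.002 -1.   ] x [-0.84   0.542 -0.001] Ffix [ 1.2 -4.3  4.8] q [ 0.23  0.5   1.78 -0.    0.86 -0.56] w 8.8
shift [0.0018, -0.0003, 0.0003] turn [-0.0005, 0.0003, 0.0405]
[-0.50567145  0.07342403  0.28313633]
```

```bash

python3 -m handwheel '[[[0,0,0],[0,0,0.01],255],[[0,0,0],[0,0,0.02],255],[[0,0,0],[0,0,0.03],255],[[0,0,0],[0,0,0.03],255]]' |grep -E 'ft|wid'
python3 n.py 47 -0.7; python3 -c "
from h import *
print(r.observe()['moment'])"
python3 -m handwheel '[[[0,0,0],[0,0,0.005],255],[[0,0,0],[0,0,0.01],255],[[0,0,0],[0,0,0.01],255]]' |grep -E 'ft|wid'
python3 n.py 47 -0.7; python3 -c "
from h import *
print(r.observe()['moment'])"
```

```text
ft_force: [1.1, -5.5, 6.1]
width: 9.0
14.1 fix [-14.8 105.   47.2] z [-0.    -0.002 -1.   ] x [-0.788  0.615 -0.001] Ffix [ 2.2 -5.1  6.1] q [ 0.23  0.5   1.78 -0.    0.86 -0.47] w 9.0
shift [0.0017, -0.0004, 0.0003] turn [-0.0005, 0.0003, 0.0118]
[-0.86033174 -0.18258057  0.19348905]
ft_force: [0.2, -4.1, 5.4]
width: 8.6
14.35 fix [-14.9 105.1  47.2] z [-0.001 -0.002 -1.   ] x [-0.769  0.639 -0.001] Ffix [ 1.  -4.   5.4] q [ 0.23  0.5   1.78 -0.    0.86 -0.44] w 8.6
shift [0.0014, -0.0005, 0.0003] turn [-0.0005, 0.0002, 0.0021]
[-0.76891394 -0.12613874  0.13628756]
```

```bash

python3 -m handwheel '[[[0,0,0],[0,0,0.005],255],[[0,0,0],[0,0,0.01],255],[[0,0,0],[0,0,0.01],255]]' |grep -E 'ft|wid'
python3 -c "
from h import *
print(r.observe()['moment'])"
python3 -m handwheel '[[[0,0,0],[0,0,0.005],255],[[0,0,0],[0,0,0.01],255],[[0,0,0],[0,0,0.01],255]]' |grep -E 'ft|wid'
python3 n.py 47 -0.7; python3 -c "
from h import *
print(r.observe()['moment'])"
```

```text
ft_force: [0.6, -3.7, 4.3]
width: 8.8
[-0.75212124 -0.03544822  0.22600333]
ft_force: [0.1, -5.4, 5.3]
width: 8.7
14.85 fix [-14.8 105.   47.2] z [-0.    -0.002 -1.   ] x [-0.728  0.686 -0.001] Ffix [ 1.2 -5.2  5.3] q [ 0.23  0.5   1.78 -0.    0.86 -0.38] w 8.7
shift [0.0016, -0.0006, 0.0003] turn [-0.0005, 0.0003, -0.0177]
[-0.8303127  -0.10447455  0.44416202]
```

```bash

python3 -m handwheel '[[[0,0,0],[0,0,0],150],[[0,0,0],[0,0,0],150],[[0,0,0],[0,0,0],150],[[0,0,0],[0,0,0],150]]' |grep -E 'ft|wid'
python3 -m handwheel '[[[0,0,-0.02],[0,0,0],150],[[0,0,-0.06],[0,0,0],150],[[0,0,-0.11],[0,0,0],150],[[0,0,-0.16],[0,0,0],150],[[0,0,-0.2],[0,0,0],150]]' |grep -E 'ft|tool'
python3 -m handwheel '[[[0,0,-0.03],[0,0,0],150],[[0,0,-0.03],[0,0,0],150]]' |grep -E 'ft|tool'
python3 - <<'E'
from h import *
st()
for nme in("wrist","top","side"):
    d=grab(nme);L=(cloud(d).reshape(-1,3)-[p[0],p[1],0])@F
    if nme=="wrist":save(d,"w5.png")
    k=(L[:,2]>66)&(L[:,2]<75)&(abs(L[:,0]+16)<30)&(abs(L[:,1]-105)<26)
    Q=L[k]
    if len(Q)>20:
        c=np.median(Q,0);u=np.linalg.svd((Q-Q.mean(0))[:,:2],full_matrices=False)[2][0];print(nme,len(Q),c,"q",.7-np.arctan(u[1]/u[0]))
    C=np.array([-28,-111.4,81.3]);D=L-C;n=D@N;k=(abs(D[:,0])<14)&(abs(D@[0,N[2],.5736])<9)&(abs(n)<25);print("catch",k.sum(),np.nanmedian(n[k]))
E
```

```text
ft_force: [0.1, -0.6, 0.4]
width: 35.0
tool_pos: [516.9, 191.1, 199.3]
ft_force: [1.8, -0.9, -0.0]
tool_pos: [519.9, 191.9, 224.7]
ft_force: [0.3, -0.1, 0.7]
15.7667 fix [-12.3 107.3 224.7] z [ 0.007  0.003 -1.   ] x [-0.727  0.686 -0.003] Ffix [ 0.3 -0.   0.7] q [ 0.23  0.28  1.61 -0.    1.25 -0.38] w 35.3
wrist 328 [-19.15702009 110.90425106  72.66518601] q 1.39967342753289
catch 84 -12.559300308375812
top 45 [-4.59920094 93.81854925 72.3751501 ] q 1.3576733849398661
catch 25 -12.2316011399253
side 112 [-19.28698524 111.39940045  72.06003098] q 1.3776613319926443
catch 0 nan
  return np.nanmean(a, axis, out=out, keepdims=keepdims)
```

View pics/w5.png

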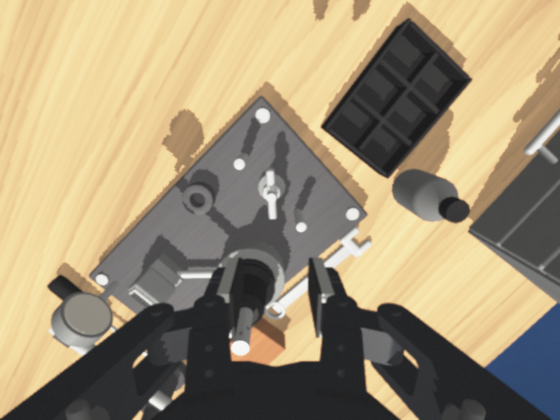

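The wrist picture shows the nut at (270,195), turned to about 1.38–1.40 rad. The catch is in by about 12 mm, the bystanders are in place and the hand is clear.

```bash
python3 -c "
from cell import r
print(r.sign_off())"
```

```text
the job is handed in; nothing more can be done
None
```

The job is handed in: the catch snapped in (about 12 mm by camera, roughly 12 N peak push), the wing nut is tight at about 1.38 rad, and the hand was clear; the sign-off returned no verdict.

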